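# Hook the trapped key out of the press anvil

## Robot

A 6-joint arm with a two-finger parallel gripper is mounted at the origin on the work surface. World frame = base frame: x ahead of the robot, y to its left, z up, the work surface at z = 0. Lengths are in m, angles in rad, forces in N, time in s.
With the tool pointing down it reaches from about 0.35 to 0.95 m from the base axis. Payload 17.4 kg.
Tool frame: the origin (TCP) lies on the centre line of the jaws, within the pads' length; the fingertips stand 25 mm ahead of it and the grasp point (between the pads) lies 6 mm ahead of it; y points along the fingers, x is the direction in which the jaws open and shut, and the axes are right-handed (so a half turn about y gives the same grasp; the last joint's range is limited). The gripper opens to 93 mm and grips with 3 to 60 N. Pads are 15 mm wide; open, the fingers measure 128 mm over their backs; the gripper's body (75 mm by 188 mm) begins 65 mm behind the grasp point.
Start: joints at [1.135, 0.116, 1.442, -0, 1.584, -0.038], TCP at [0.261, 0.622, 0.244] pointing down, gripper open.
Joint ranges: [-2.83, 2.83], [-0.83, 2.19], [0.07, 2.5], [-1.14, 4.28], [0.01, 3], [-2.97, 2.97]. Speed limits (rad/s): [1.89, 1.89, 2.22, 3.14, 3.14, 3.14].

## Interface

Orientations are given as a unit quaternion [w, x, y, z].
In Python, from rig import r gives the robot as it stands. The module is installed in compiled form; this text tells all that it offers.
- The arm moves only by the shell command python3 -m jog 'ROWS' [OPENING]. ROWS is JSON, a list of rows, each a list of 4 numbers: the shift along the tool's x, y, z as a fraction of full scale, then the turn about the tool's y as a fraction of full scale. In form: [[dx, dy, dz, twist], ...]. A call has 1 to 12 rows; each row is the pose to reach, as a shift and turn from the pose measured when the call began, along the tool's axes at that moment, turning the shorter way round; what a row does not reach only later rows make up. Full scale, the value 1, is 0.5 m for a shift and 180 degrees for a turn. A row lasts 1/10 s, in which the tool goes at most 50 mm and 8.59 degrees, less where a joint would pass 70% of its speed; a pose out of reach is approached as far as the arm can. A call with a number of a shift or a turn outside -1 to 1 is refused whole. A call with a gripper value outside its range is refused whole. OPENING is the closure, from -1 (fully open) to 1 (shut), set as the call begins (- or left out, the last holds). The fingers move at their own pace and stop on an object; the grip force is fixed at half the most. Time passes only in rows, so rows that repeat a pose let the fingers close. It gives the time, the measured TCP pose, the force and the opening at its end, in the units of the state.
- r.state(): the state, without advancing time (a new reading comes with each control period).
- r.capture(name): name is "side" or "top" or "wrist"; returns the picture (384x512x3 uint8, blue, green, red); there is no depth.
- r.calibration(name): a dict with "fx", "fy", "cx", "cy" (pixels), "eye" and "attitude" of the camera in the world. Camera axes: x right, y down, z forward; pixel columns grow to the right and rows downward; lengths in m; the calibration is good to about 2 mm. A picture is of the moment at which its call begins: read the wrist's pose just before it. calibration takes no time and is no camera call; for the wrist camera it gives the pose at the moment of the call.
- r.finish_job(): hands the job in, once; it reports no verdict.
The state is a dict: "time": time; "joint_pos": joint angles; "dq": joint speeds; "effort": joint torques, N m; "tool_pos": TCP position; "orientation": TCP orientation; "ft_force": force on the tool from outside, world axes, zero at the start; "ft_torque": the same for the moment, N m; "opening": opening from 0.0 (shut) to 1.0 (fully open).
Only numpy, scipy, OpenCV 4.12 (cv2) and the standard library are available. Lean on these libraries where they do the work, as an engineer would, in place of code of your own. Each camera call takes 0.05 s, during which the arm holds its last target.

## Task

A flat-sided steel key is trapped in one of the two slots of the hand press's anvil, and a round dowel lies in the other. Take the hooked pick from its wooden rest, lower its hook into the slot behind the key and drag the key right out of the slot's open end, so that it lies on the flat apron plate in front. Leave the dowel where it is, do not touch the key with the fingers, and lay the pick back in its rest as you found it.

Things in the scene. Friction and masses are not known exactly. Their poses are not given: they have to be found in the camera images.
- press: Fixed hand press; origin on the shelf, midway between the mouths of its anvil's two slots. +y points out of the mouths over the bare apron plate (to y = 110 mm, 120 mm wide, top at z = 12). Slots open at the top, centre lines x = +22 and -22 mm, 24 mm wide, floor z = 12, block top z = 36, closed at y = -112. The ram head (205 mm up) overhangs y < -120 only; column and lever behind, to z = 400.
- key_center (a point): Centre of the key: loose flat-sided bright steel bar 20 x 40 x 16 mm (x, y, z), about 100 g, flat on the floor of one slot, long way along it, at least 35 mm of free slot between it and the closed end. Slides freely. Its y axis points out of the mouth.
- dowel_center (a point): Centre of the round steel dowel, 12 mm in diameter, 50 mm long, lying along the other slot on its floor (either slot may hold either part). It stays there.
- pick_grip (a point): Centre of the hooked pick's handle, the place to grip: square dark steel bar 20 x 20 mm, 130 mm long, along its own y axis, level. From its -y end a 7 mm rod goes on to y = -145 mm, then bends straight down to the tip at z = -60 mm. About 270 g, balance within 20 mm of here. In the rest it is 72 mm above the shelf, its sides bare over 70 mm of length between the uprights.
- pick_tip (a point): Lowest end of the pick's down-turned hook, fixed to the pick: 145 mm along -y and 60 mm along -z from the handle centre, same axes as the handle.
- rest_seat (a point): Where the handle's centre belongs in the fixed plywood rest, 72 mm above the shelf; handle along its y axis, hook to -y. The rest: base 70 x 120 x 10 mm; at y = +42 and -42 mm an upright 60 mm wide (x), 14 mm thick, with a notch 40 mm wide, its floor 62 mm and its cheeks 74 mm above the shelf.
There are look-alikes about, which are no part of the job. Of the things that look like the part that bears rest_seat, the larger one is meant. What is shaped like the part that bears key_center but blue is not meant.

How it is judged:
On the way, in this order (a step that is already met when the one before it is completed fails the run):
1. the pick's hook is down in the slot behind the key, the key still in the slot (y of pick_tip in the frame of key_center below -0.015 m and horizontal distance between pick_tip and key_center below 0.075 m and x of pick_tip in the frame of key_center between -0.02 and 0.02 m and z of pick_tip in the frame of press below 0.03 m and y of key_center in the frame of press below -0.005 m), for 0.05 s.
2. the key lies clear of the slot on the apron plate (y of key_center in the frame of press between 0.021 and 0.105 m and x of key_center in the frame of press between -0.055 and 0.055 m and z of key_center in the frame of press between 0.014 and 0.028 m), for 0.1 s.
At the end, for the whole second after the job is handed in: Key still on the apron, wholly out of the slot (centre 21 to 105 mm past the mouths, within 55 mm of the middle line); dowel within 20 mm of its start; pick released, at rest in both notches, hook to the same side, within 25 mm (8 mm in height) of the seat, level to 10 and aligned to 15 degrees (all of step 2 and distance between pick_grip and rest_seat below 0.025 m and z of pick_grip in the frame of rest_seat between -0.008 and 0.008 m and angle between pick_grip's own z axis and vertical below 0.17 rad and angle between the y axis of pick_grip and the y axis of rest_seat, either way round below 0.26 rad and y of pick_tip in the frame of rest_seat below 0 m and linear speed of each of key, pick below 0.02 m/s and distance of dowel_center from where it was at the start of the episode below 0.02 m); the robot touches nothing.
It fails at once if the fingers touch the key (contact force between the fingers and key above 0.5 N).
It fails at once if the dowel is dragged along its slot or taken out (distance of dowel_center from where it was at the start of the episode above 0.02 m).
It also fails if it takes over 51 s, if anything falls off the work surface, if the arm or the gripper's body presses on something with over 40 N, if the wrist force passes 120 N, or if a joint passes its speed limit or range.

## Working session

There is one attempt and no reset: what is moved stays moved. The work goes in short steps, Python scripts to look and compute and a shell command to move; the robot and the scene stay as the last step left them, time stands still between calls to the robot, and variables do not carry over. Pictures are saved under pics/ and viewed, and the job is handed in when it is done.

```bash
mkdir -p pics; cat > h.py <<'E'
from rig import r
import numpy as np, cv2
from scipy.spatial.transform import Rotation as R
def q2R(q): q=np.array(q); return R.from_quat([q[1],q[2],q[3],q[0]]).as_matrix()
def att(a):
    a=np.array(a,float)
    return a if a.shape==(3,3) else q2R(a)
def ray(c,u,v,z):
    A=att(c['attitude']); d=A@np.array([(u-c['cx'])/c['fx'],(v-c['cy'])/c['fy'],1]); e=np.array(c['eye'])
    return e+d*(z-e[2])/d[2]
def proj(c,p):
    A=att(c['attitude']); q=A.T@(np.array(p)-np.array(c['eye'])); return np.array([c['cx']+c['fx']*q[0]/q[2],c['cy']+c['fy']*q[1]/q[2]])
E
python3 - <<'E'
from h import *
for n in ["side","top","wrist"]:
    c=r.calibration(n); im=r.capture(n); cv2.imwrite(f"pics/{n}0.png",im); print(n,c)
print(r.state())
E
```

```text
side {'fx': 417.58029035891167, 'fy': 417.58029035891167, 'cx': 261.37153602981874, 'cy': 193.19406557950896, 'eye': array([ 1.08403318, -0.35941342,  0.58656202]), 'attitude': array([-0.40352907,  0.80564806,  0.39186261, -0.18584724])}
top {'fx': 412.8461654835339, 'fy': 412.8461654835339, 'cx': 254.52788680275006, 'cy': 180.9865054277828, 'eye': array([0.42765338, 0.06539045, 1.0414738 ]), 'attitude': array([ 0.04084261, -0.70049873,  0.709848  , -0.06123089])}
wrist {'fx': 312.0778386696432, 'fy': 312.0778386696432, 'cx': 256.5653019313052, 'cy': 187.15954667921218, 'eye': array([0.19996992, 0.64888868, 0.38401091]), 'attitude': array([0.10341532, 0.82635727, 0.54943335, 0.067542  ])}
{'time': 0.15, 'joint_pos': array([ 1.13520654e+00,  1.16343938e-01,  1.44209549e+00, -6.84873204e-06,
        1.58400159e+00, -3.78087931e-02]), 'dq': array([ 2.22209129e-05,  4.61584167e-04, -9.87634341e-04,  1.26664199e-03,
        7.67098786e-04,  5.48788848e-04]), 'effort': array([ 1.59571508e-03, -7.21760201e+01, -6.22954416e+01,  7.79391197e-02,
        2.24364619e-02, -1.43346683e-04]), 'tool_pos': array([0.26143677, 0.62217145, 0.24310638]), 'orientation': array([-0.58877557,  0.58909258,  0.39109758, -0.39160687]), 'ft_force': array([-0.12687191, -0.26650845,  0.41992251]), 'ft_torque': array([-0.00050347,  0.01958842,  0.00259117]), 'opening': 0.9996928010598055}
```

View pics/side0.png

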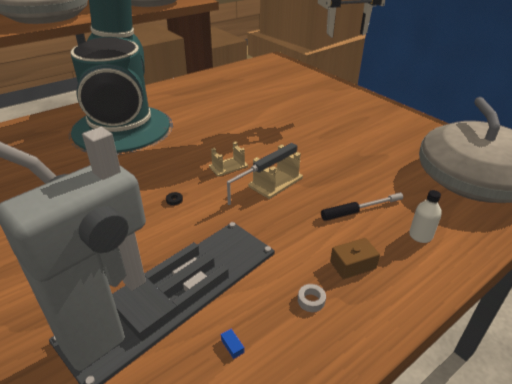

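View pics/top0.png

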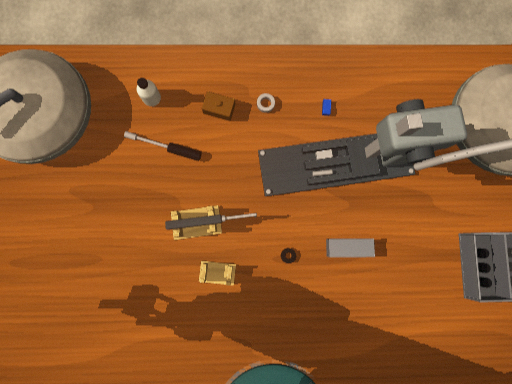

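View pics/wrist0.png

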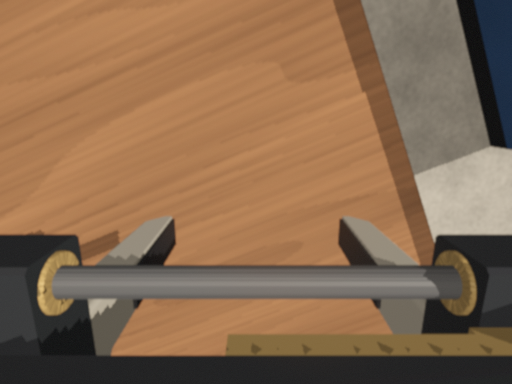

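```bash
python3 - <<'E'
from h import *
a=cv2.imread("pics/top0.png")
x=cv2.resize(a[130:215,250:420],None,fx=4.5,fy=4.5,interpolation=cv2.INTER_CUBIC);cv2.imwrite("pics/t_press.png",x)
x=cv2.resize(a[195:295,155:295],None,fx=5,fy=5,interpolation=cv2.INTER_CUBIC);cv2.imwrite("pics/t_rest.png",x)
a=cv2.imread("pics/side0.png")
x=cv2.resize(a[130:350,100:310],None,fx=2.7,fy=2.7,interpolation=cv2.INTER_CUBIC);cv2.imwrite("pics/s_all.png",x)
c=r.calibration("top")
for u,v,z in [(323,154,.028),(322,173,.024),(195,222,.082),(218,272,.06),(260,151,.01),(270,194,.01)]: print(u,v,ray(c,u,v,z))
E
```

```text
323 154 [ 0.6416665  -0.13852938  0.028     ]
322 173 [ 0.5938915  -0.13489841  0.024     ]
195 222 [0.47305143 0.17539565 0.082     ]
218 272 [0.35762658 0.12405704 0.06      ]
260 151 [0.65479338 0.01924967 0.01      ]
270 194 [ 0.54403807 -0.0040383   0.01      ]
```

View pics/t_press.png

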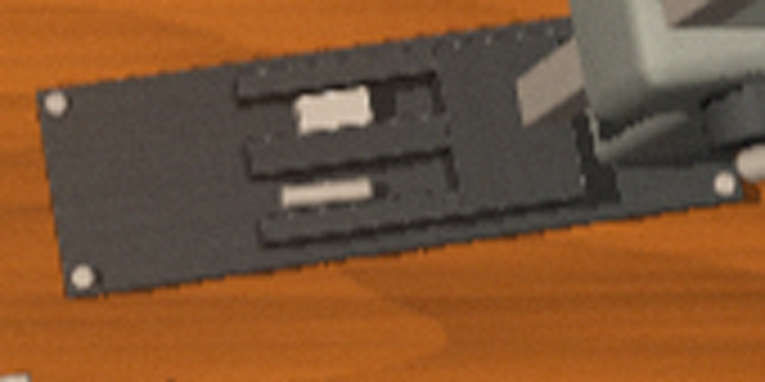

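View pics/t_rest.png

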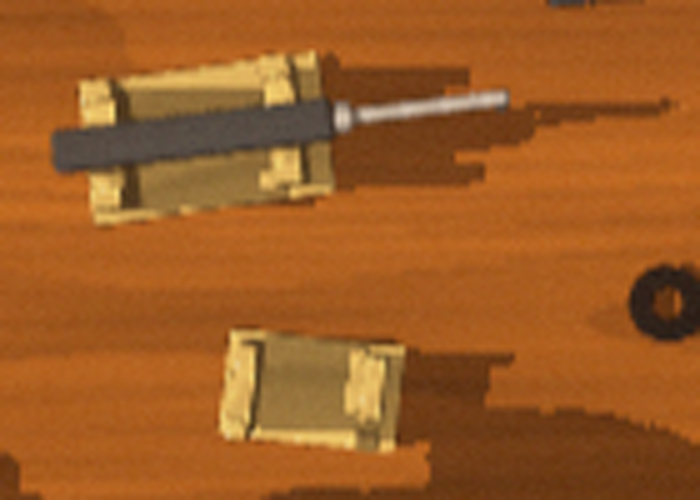

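View pics/s_all.png

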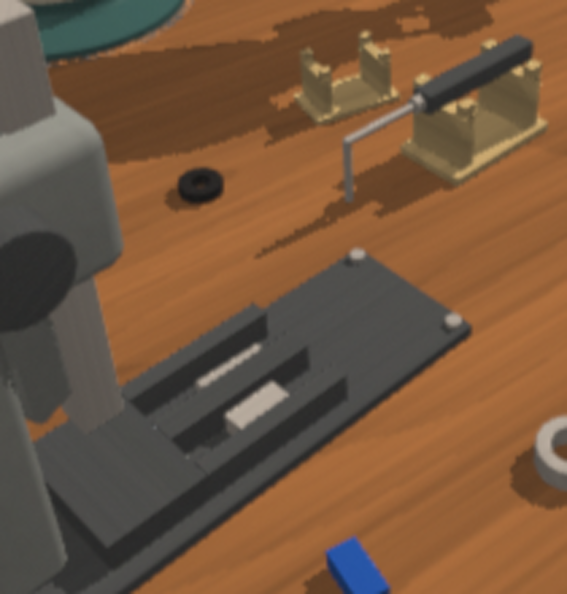

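Candidates in the top view:
- **Rests:** (195,222) carries the pick and is larger than the one at (218,272), so it is the one meant.
- **Key:** the wide bright bar at (323,154) in the far slot fits. The blue block at (327,107) is a decoy, and the narrow bar at (322,173) is the dowel.
- **Pick:** it lies in the large rest. The screwdriver at (165,147) is not it.

The crops confirm all of this.

```bash
cat > fit.py <<'E'
from h import *
from scipy.optimize import least_squares
ct=r.calibration("top"); cs=r.calibration("side")
T=lambda x,y:(250+x/4.5,130+y/4.5); Q=lambda x,y:(155+x/5,195+y/5); S=lambda x,y:(100+x/2.7,130+y/2.7)
def fit(obs,x0,z0):
    def w(p,L): 
        c,s=np.cos(p[2]),np.sin(p[2]); return [p[0]+c*L[0]-s*L[1],p[1]+s*L[0]+c*L[1],z0+L[2]]
    f=lambda p: np.concatenate([proj(c,w(p,L))-np.array(uv) for c,L,uv in obs])
    s=least_squares(f,x0,loss='soft_l1'); print(s.x,np.round(f(s.x).reshape(-1,2),1).tolist()); return s.x
press=fit([(ct,(60,110,12),T(38,92)),(ct,(-60,110,12),T(66,297)),(ct,(10,0,36),T(246,148)),
 (ct,(34,-112,36),T(438,75)),(ct,(10,-112,36),T(450,150)),
 (cs,(10,0,36),S(308,348)),(cs,(34,0,36),S(346,377)),(cs,(60,110,12),S(470,328)),(cs,(-60,110,12),S(353,249)),(cs,(-34,0,36),S(267,312))] and
 [(c,tuple(np.array(L)/1000),uv) for c,L,uv in [(ct,(60,110,12),T(38,92)),(ct,(-60,110,12),T(66,297)),(ct,(10,0,36),T(246,148)),
 (ct,(34,-112,36),T(438,75)),(ct,(10,-112,36),T(450,150)),
 (cs,(10,0,36),S(308,348)),(cs,(60,110,12),S(470,328)),(cs,(-60,110,12),S(353,249))]],[.6,-.09,0.1],0)
pick=fit([(c,tuple(np.array(L)/1000),uv) for c,L,uv in [(ct,(10,65,10),Q(52,131)),(ct,(-10,65,10),Q(57,171)),(ct,(10,-65,10),Q(326,98)),(ct,(-10,-65,10),Q(332,138)),(ct,(0,-145,0),Q(505,98)),
 (cs,(0,-145,-60),S(349,200)),(cs,(0,-145,0),S(347,142))]],[.47,.17,.1],.072)
rest=fit([(c,tuple(np.array(L)/1000),uv) for c,L,uv in [(ct,(30,49,74),Q(80,81)),(ct,(-30,49,74),Q(93,215)),(ct,(30,-49,74),Q(290,55)),(ct,(-30,-49,74),Q(302,186))]],[.47,.17,.1],0)
key=np.mean([ray(ct,*T(x,y),.028) for x,y in [(297,99),(365,90),(303,133),(371,122)]],0)
dow=np.mean([ray(ct,*T(x,y),.022) for x,y in [(282,186),(370,178),(284,206),(372,196)]],0)
def loc(p,f): c,s=np.cos(f[2]),np.sin(f[2]); d=np.array(p[:2])-f[:2]; return np.array([c*d[0]+s*d[1],-s*d[0]+c*d[1]])
print('key',key,loc(key,press),'dow',dow,loc(dow,press))
print('key side',ray(cs,*S(257,407),.028))
E
python3 fit.py
```

```text
[ 0.61067818 -0.09269264  0.11549569] [[-0.1, -0.7], [-0.0, 0.2], [0.5, -1.1], [0.4, 0.3], [-0.7, -7.0], [-2.0, -1.0], [-0.5, -0.4], [1.0, -0.7]]
[0.47345884 0.17985877 0.11000684] [[-1.0, -0.2], [-1.2, 0.5], [0.4, -0.5], [0.2, 0.1], [-0.7, -0.2], [-0.7, 1.0], [-0.9, 0.2]]
[0.47399574 0.1802642  0.11133678] [[-0.1, 0.4], [-0.1, -0.6], [-0.2, 0.4], [0.3, -0.2]]
key [ 0.63994051 -0.14157016  0.028     ] [ 0.02343477 -0.05192405] dow [ 0.59533922 -0.13704686  0.022     ] [-0.02034811 -0.04229107]
key side [ 0.64162394 -0.14045394  0.028     ]
```

```bash
cat > go.py <<'E'
from h import *
import sys
# usage: x y z yaw : target grasp-point; prints row
def row(x,y,z,yaw,st=None):
    st=st or r.state(); A=q2R(st['orientation']); g=np.array(st['tool_pos'])+A[:,1]*.006
    d=A.T@(np.array([x,y,z])-g)/.5
    t=np.arctan2(A[1,0],A[0,0]); dl=(yaw-t+np.pi/2)%np.pi-np.pi/2
    tw=-dl/np.pi   # tool y is down
    print('axes',np.round(A,3).tolist()); print('grasp',np.round(g,4),'toolx yaw',round(t,4),'t',st['time'],'op',round(st['opening'],3),'F',np.round(st['ft_force'],1),'j6',round(st['joint_pos'][5],2))
    print('row',np.round([*d,tw],4).tolist())
if __name__=='__main__': row(*map(float,sys.argv[1:5]))
E
python3 go.py .4737 .18 .15 .1105
```

```text
axes [[0.387, -0.0, -0.922], [0.922, -0.001, 0.387], [-0.001, -1.0, 0.0]]
grasp [0.2614 0.6222 0.2371] toolx yaw 1.173 t 0.15 op 1.0 F [-0.1 -0.3  0.4] j6 -0.04
row [-0.6507, 0.1747, -0.734, 0.3382]
```

```bash
python3 -m jog '[[-0.065,0,-0.073,0.034],[-0.13,0,-0.147,0.07],[-0.195,0,-0.22,0.1],[-0.26,0,-0.294,0.135],[-0.325,0.02,-0.367,0.17],[-0.39,0.04,-0.44,0.2],[-0.455,0.06,-0.514,0.235],[-0.52,0.08,-0.587,0.27],[-0.585,0.1,-0.66,0.3],[-0.651,0.12,-0.734,0.338],[-0.651,0.12,-0.734,0.338],[-0.651,0.12,-0.734,0.338]]' ; python3 go.py .4737 .18 .072 .1105; python3 - <<'E'
from h import *
cv2.imwrite("pics/w1.png",r.capture("wrist")); cv2.imwrite("pics/s1.png",r.capture("side"))
E
```

```text
time: 1.35
tool_pos: [0.4738, 0.179, 0.1831]
orientation: [-0.706, 0.706, 0.038, -0.039]
ft_force: [0.4, 0.8, 0.2]
opening: 0.998
axes [[0.994, -0.001, -0.109], [0.109, -0.001, 0.994], [-0.001, -1.0, -0.001]]
grasp [0.4738 0.179  0.1771] toolx yaw 0.1095 t 1.35 op 0.998 F [0.4 0.8 0.2] j6 0.2
row [0.0002, 0.2102, 0.0021, -0.0003]
```

View pics/w1.png

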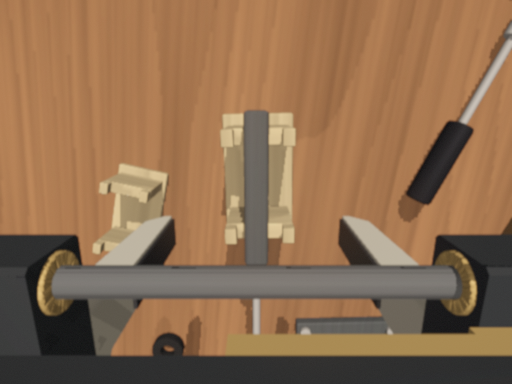

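View pics/s1.png

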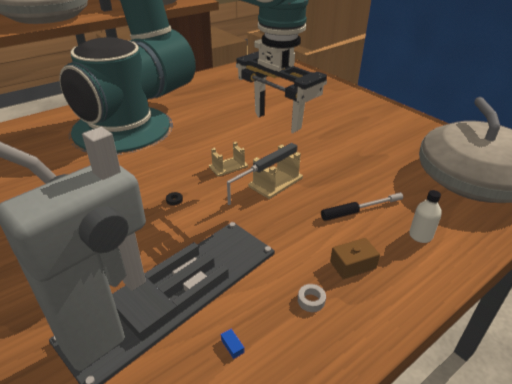

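The wrist view shows the handle centred between the jaws (column 256) and aligned with them, over the large rest. I'll descend and grip.

```bash
python3 -m jog '[[0,0.05,0.002,0],[0,0.1,0.002,0],[0,0.15,0.002,0],[0,0.18,0.002,0],[0,0.21,0.002,0],[0,0.21,0.002,0],[0,0.21,0.002,0]]' && python3 -m jog '[[0,0,0,0],[0,0,0,0],[0,0,0,0],[0,0,0,0],[0,0,0,0],[0,0,0,0],[0,0,0,0],[0,0,0,0]]' 1; python3 go.py .4737 .18 .072 .1105;python3 - <<'E'
from h import *
cv2.imwrite("pics/w2.png",r.capture("wrist")); cv2.imwrite("pics/s2.png",r.capture("side")[80:280,150:400])
E
```

```text
time: 2.15
tool_pos: [0.4735, 0.1819, 0.0792]
orientation: [-0.706, 0.706, 0.04, -0.04]
ft_force: [0.2, -0.3, 1.2]
opening: 0.999
time: 2.95
tool_pos: [0.4735, 0.1819, 0.0792]
orientation: [-0.706, 0.706, 0.04, -0.04]
ft_force: [0.1, -0.3, -0.3]
opening: 0.357
axes [[0.994, 0.0, -0.113], [0.113, -0.0, 0.994], [0.0, -1.0, -0.0]]
grasp [0.4735 0.1819 0.0732] toolx yaw 0.1132 t 2.95 op 0.357 F [ 0.1 -0.3 -0.3] j6 0.2
row [-0.0001, 0.0024, -0.0038, 0.0009]
```

View pics/w2.png

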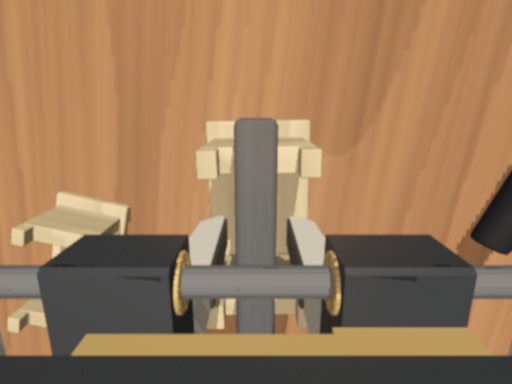

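View pics/s2.png

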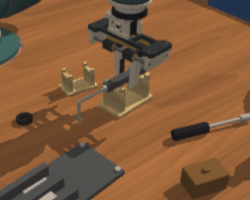

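```bash
python3 -m jog '[[0,0,0,0],[0,0,0,0],[0,0,0,0],[0,0,0,0],[0,0,0,0],[0,0,0,0],[0,0,0,0]]' 1; python3 go.py .4737 .18 .072 .1105
```

```text
time: 3.75
tool_pos: [0.4734, 0.1819, 0.0792]
orientation: [-0.706, 0.706, 0.04, -0.04]
ft_force: [-0.1, -0.1, -0.1]
opening: 0.21
axes [[0.994, -0.0, -0.113], [0.113, -0.0, 0.994], [-0.0, -1.0, -0.0]]
grasp [0.4734 0.1819 0.0732] toolx yaw 0.1132 t 3.75 op 0.21 F [-0.1 -0.1 -0.1] j6 0.2
row [0.0001, 0.0023, -0.0038, 0.0009]
```

```bash
python3 -m jog '[[0,-0.04,0,0],[0,-0.08,0,0],[0,-0.12,0,0],[0,-0.16,0,0],[0,-0.16,0,0],[0,-0.16,0,0]]'; python3 go.py .6263 -.0366 .153 .1155; python3 - <<'E'
from h import *
cv2.imwrite("pics/s3.png",cv2.resize(r.capture("side")[80:280,150:400],None,fx=3,fy=3)); cv2.imwrite("pics/t3.png",cv2.resize(r.capture("top")[130:300,150:350],None,fx=3.5,fy=3.5))
E
```

```text
time: 4.35
tool_pos: [0.4733, 0.1819, 0.1584]
orientation: [-0.706, 0.706, 0.04, -0.04]
ft_force: [-0.2, -0.7, -2.7]
opening: 0.21
axes [[0.994, -0.0, -0.113], [0.113, -0.0, 0.994], [-0.0, -1.0, -0.0]]
grasp [0.4733 0.1819 0.1524] toolx yaw 0.1132 t 4.35 op 0.21 F [-0.2 -0.7 -2.7] j6 0.2
row [0.2546, -0.001, -0.4687, -0.0007]
```

View pics/s3.png

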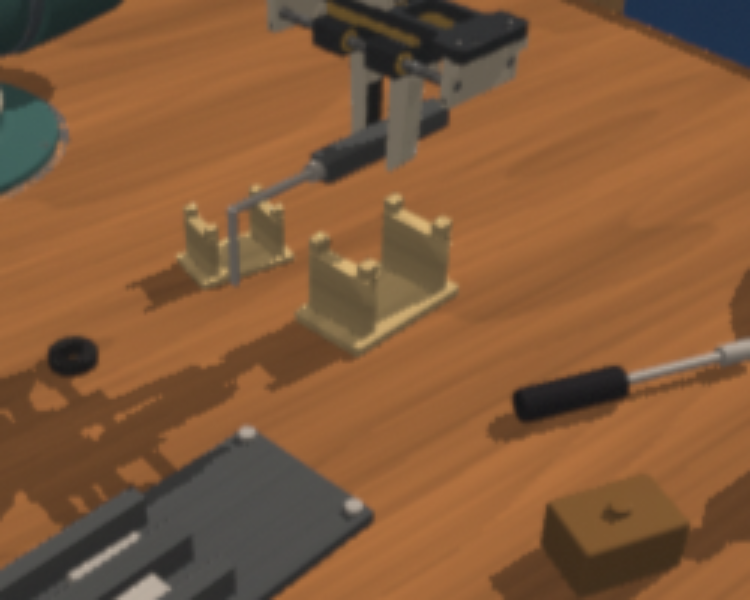

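View pics/t3.png

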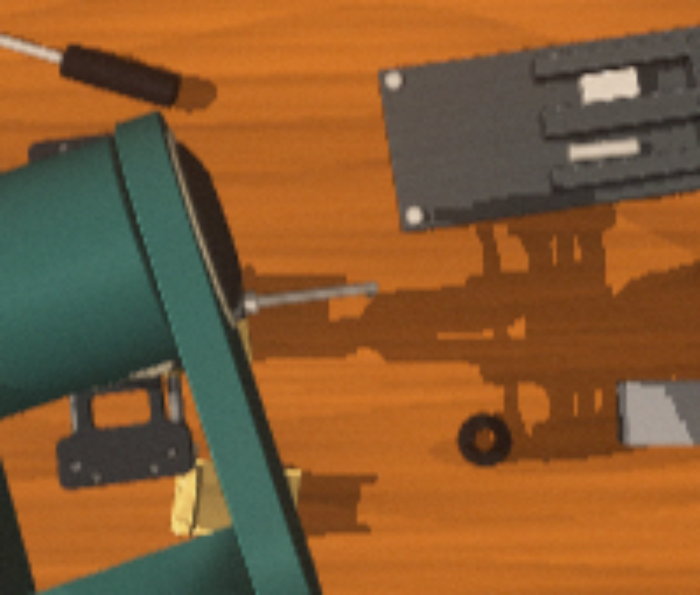

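```bash
cat > tip.py <<'E'
from h import *
def tip(off=-.002,pitch=0):
    st=r.state(); A=q2R(st['orientation']); g=np.array(st['tool_pos'])+A[:,1]*.006
    y=A[:,2] if A[1,2]>0 else -A[:,2]
    return g+y*(off-.145)+A[:,1]*(.0012+.06), g+y*(off-.145)+A[:,1]*.0012
E
python3 - <<'E'
from tip import *
t,b=tip(); print(t)
for n in("side","top"):
    c=r.calibration(n); print(n,proj(c,t),proj(c,b))
E
```

```text
[0.4894927  0.03565323 0.09057126]
side [227.35647419 175.5574855 ] [226.42493207 150.75251464]
top [255.54563562 213.80677521] [256.36099418 211.94012123]
```

Prediction and picture agree to about 1.5 px, so the pick sits level in the jaws. I'll carry it over the slot.

```bash
python3 -m jog '[[0.03,0,-0.05,0],[0.07,0,-0.12,0],[0.11,0,-0.2,0],[0.15,0,-0.28,0],[0.19,0,-0.35,0],[0.225,0,-0.415,0],[0.245,0,-0.45,0],[0.254,0,-0.464,-0.0007],[0.254,0,-0.464,-0.0007],[0.254,0,-0.464,-0.0007],[0.254,0,-0.464,-0.0007]]'; python3 go.py .6261 -.0346 .075 .1155; python3 - <<'E'
from tip import *
t,b=tip(); print(t)
cs=r.calibration("side");print(proj(cs,t),proj(cs,b)); ct=r.calibration("top");print(proj(ct,b))
cv2.imwrite("pics/s4.png",cv2.resize(r.capture("side")[180:350,80:300],None,fx=3.5,fy=3.5)); cv2.imwrite("pics/t4.png",cv2.resize(r.capture("top")[110:220,240:420],None,fx=4,fy=4))
E
```

```text
time: 5.55
tool_pos: [0.6249, -0.0333, 0.1577]
orientation: [-0.706, 0.706, 0.041, -0.042]
ft_force: [-0.5, 0.7, -2.2]
opening: 0.211
axes [[0.993, -0.002, -0.116], [0.116, -0.001, 0.993], [-0.002, -1.0, -0.001]]
grasp [ 0.6249 -0.0333  0.1517] toolx yaw 0.1165 t 5.55 op 0.211 F [-0.5  0.7 -2.2] j6 -0.21
row [0.0023, 0.1534, -0.0029, 0.0003]
[ 0.64191043 -0.17930869  0.09057581]
[171.09240228 266.06691152] [166.59158277 238.50658857]
[351.7487435  142.18914428]
```

View pics/s4.png

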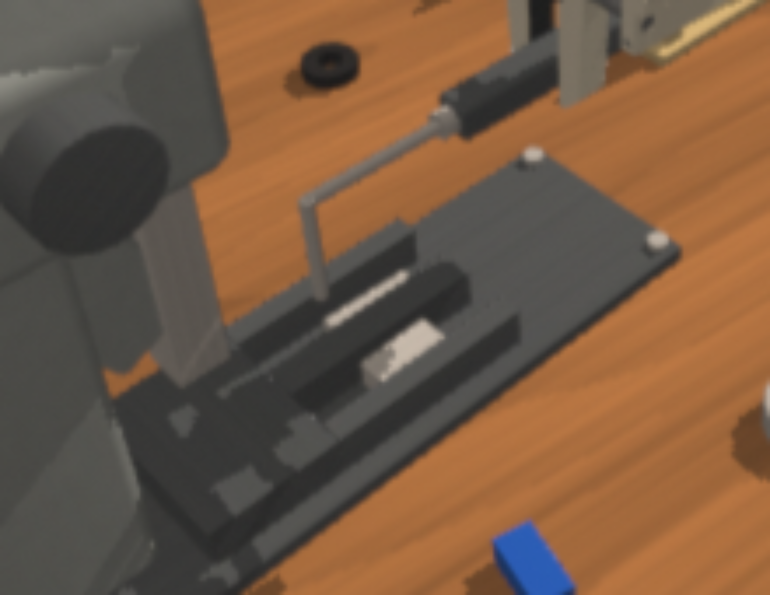

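View pics/t4.png

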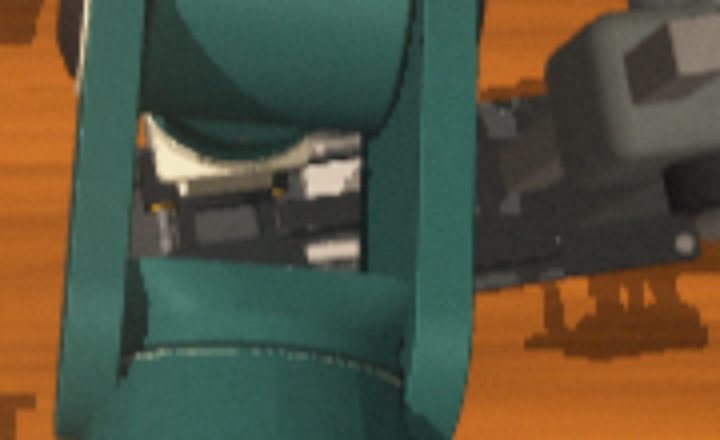

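```bash
python3 -m jog '[[0.002,0,-0.003,0],[0.002,0.03,-0.003,0],[0.002,0.06,-0.003,0],[0.002,0.09,-0.003,0],[0.002,0.105,-0.003,0],[0.002,0.105,-0.003,0]]'; python3 go.py .6261 -.0346 .079 .1155; python3 - <<'E'
from tip import *
t,b=tip(); print(t)
cs=r.calibration("side");print(proj(cs,t),proj(cs,b))
cv2.imwrite("pics/s5.png",cv2.resize(r.capture("side")[200:350,120:300],None,fx=4,fy=4))
E
```

```text
time: 6.25
tool_pos: [0.6255, -0.0349, 0.1034]
orientation: [-0.706, 0.706, 0.04, -0.043]
ft_force: [0.1, 0.9, -2.2]
opening: 0.21
axes [[0.993, -0.004, -0.116], [0.116, -0.001, 0.993], [-0.004, -1.0, -0.0]]
grasp [ 0.6254 -0.0349  0.0974] toolx yaw 0.1163 t 6.25 op 0.21 F [ 0.1  0.9 -2.2] j6 -0.21
row [0.0015, 0.0367, 0.0004, 0.0003]
[ 0.64227018 -0.180925    0.03618716]
[174.0600166  289.18658567] [169.97921216 264.2902391 ]
```

View pics/s5.png

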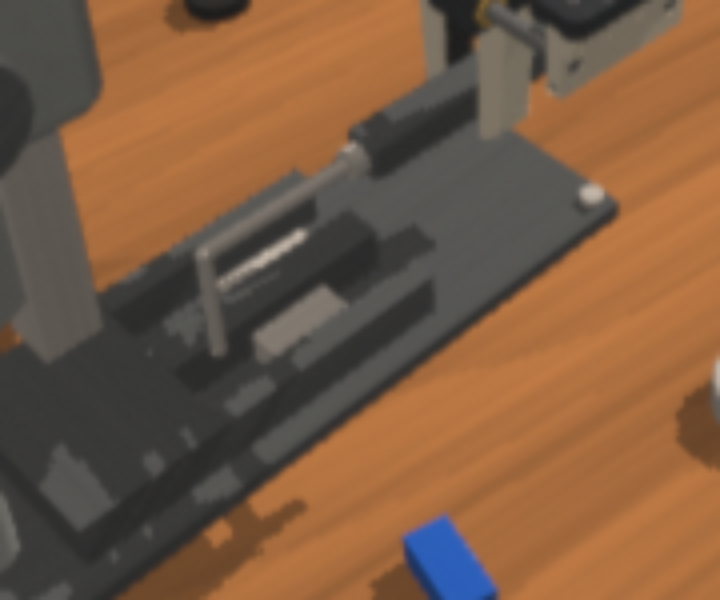

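The tip (s5 at 217,353) is over the slot behind the key, clear of both walls. I'll lower the last 18 mm.

```bash
python3 -m jog '[[0.001,0.012,0,0],[0.001,0.024,0,0],[0.001,0.037,0,0],[0.001,0.037,0,0],[0.001,0.037,0,0]]'; python3 go.py .6261 -.0346 .079 .1155; python3 - <<'E'
from tip import *
t,b=tip(); print(t)
cs=r.calibration("side");print(proj(cs,t),proj(cs,b))
cv2.imwrite("pics/s6.png",cv2.resize(r.capture("side")[200:350,120:300],None,fx=4,fy=4))
E
```

```text
time: 6.8
tool_pos: [0.6263, -0.0349, 0.086]
orientation: [-0.706, 0.706, 0.04, -0.042]
ft_force: [0.6, -0.2, -3.0]
opening: 0.211
axes [[0.993, -0.003, -0.116], [0.116, -0.001, 0.993], [-0.003, -1.0, -0.0]]
grasp [ 0.6263 -0.0349  0.08  ] toolx yaw 0.1164 t 6.8 op 0.211 F [ 0.6 -0.2 -3. ] j6 -0.21
row [-0.0003, 0.0019, 0.0006, 0.0003]
[ 0.6431992  -0.1809156   0.01880948]
[175.46680092 296.28515265] [171.50661857 272.11950069]
```

View pics/s6.png

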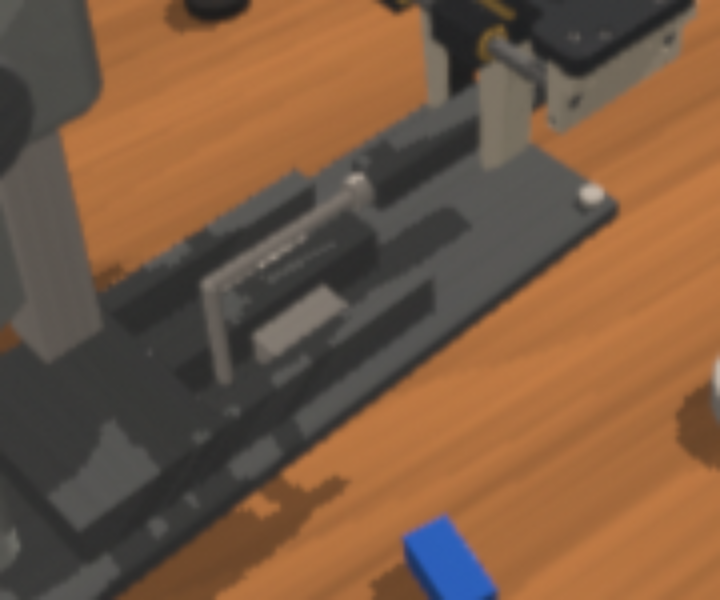

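```bash
python3 -m jog '[[0,0,0.008,0],[0,0,0.016,0],[0,0,0.024,0],[0,0,0.034,0],[0,0,0.044,0],[0,0,0.054,0],[0,0,0.064,0],[0,0,0.074,0],[0,0,0.084,0],[0,0,0.092,0],[0,0,0.096,0],[0,0,0.096,0]]'; python3 go.py .6261 -.0346 .079 .1155; python3 - <<'E'
from tip import *
from scipy.spatial.transform import Rotation as R
t,b=tip(); print(t)
cs=r.calibration("side");print(proj(cs,t),proj(cs,b))
cv2.imwrite("pics/s7.png",cv2.resize(r.capture("side")[200:350,120:300],None,fx=4,fy=4))
E
```

```text
time: 8.05
tool_pos: [0.6209, 0.0131, 0.0863]
orientation: [-0.706, 0.706, 0.04, -0.042]
ft_force: [-0.4, -0.0, -2.2]
opening: 0.212
axes [[0.993, -0.002, -0.116], [0.116, -0.001, 0.993], [-0.002, -1.0, -0.0]]
grasp [0.6209 0.0131 0.0803] toolx yaw 0.1166 t 8.05 op 0.212 F [-0.4 -0.  -2.2] j6 -0.14
row [-0.0007, 0.0025, -0.0959, 0.0004]
[ 0.63781831 -0.13298147  0.01910619]
[198.11432108 280.79311583] [195.48247818 256.75663793]
```

View pics/s7.png

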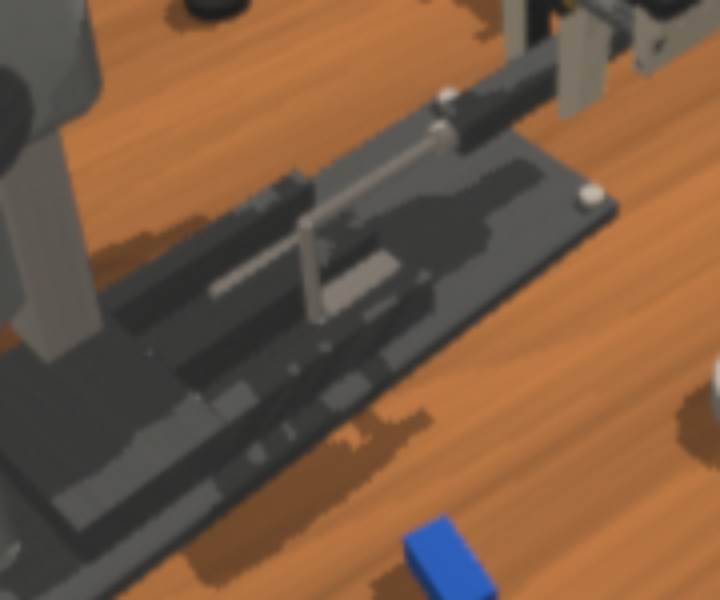

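The key is following the hook and the dowel has not moved. I'll keep dragging.

```bash
python3 -m jog '[[0,0,0.01,0],[0,0,0.022,0],[0,0,0.036,0],[0,0,0.05,0],[0,0,0.064,0],[0,0,0.078,0],[0,0,0.092,0],[0,0,0.106,0],[0,0,0.12,0],[0,0,0.13,0],[0,0,0.138,0],[0,0,0.138,0]]'; python3 go.py .6261 -.0346 .079 .1155; python3 - <<'E'
from tip import *
t,b=tip(); print(t)
cs=r.calibration("side");print(proj(cs,t),proj(cs,b))
cv2.imwrite("pics/s8.png",cv2.resize(r.capture("side")[200:350,120:300],None,fx=4,fy=4))
E
```

```text
time: 9.3
tool_pos: [0.6129, 0.0819, 0.0862]
orientation: [-0.706, 0.706, 0.04, -0.042]
ft_force: [0.2, 0.0, -3.2]
opening: 0.215
axes [[0.993, -0.002, -0.117], [0.117, -0.001, 0.993], [-0.002, -1.0, -0.0]]
grasp [0.6128 0.0819 0.0802] toolx yaw 0.1169 t 9.3 op 0.215 F [ 0.2  0.  -3.2] j6 -0.03
row [-0.0008, 0.0025, -0.2345, 0.0004]
[ 0.62984475 -0.06413558  0.01906125]
[227.76853361 260.56251681] [226.74255152 236.82176635]
```

View pics/s8.png

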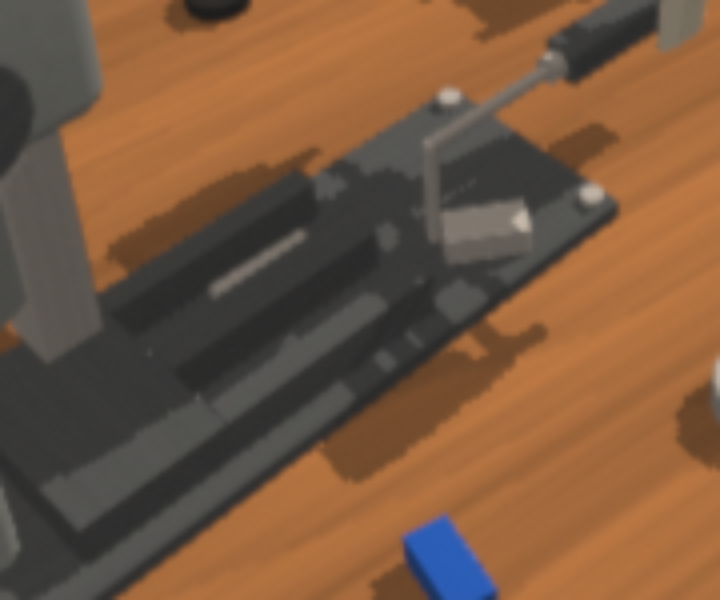

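```bash
python3 - <<'E'
from tip import *
cs=r.calibration("side"); p=np.array([.61068,-.0927]);a=.1155
k=ray(cs,120+485/4,200+219/4,.028)
c,s=np.cos(a),np.sin(a)
for q in(k,tip()[0]):
    d=q[:2]-p; print(q,c*d[0]+s*d[1],-s*d[0]+c*d[1])
E
```

```text
[ 0.6401941  -0.04069167  0.028     ] 0.03531107339371361 0.04826051221224652
[ 0.62987805 -0.06439534  0.0191121 ] 0.022332067813364415 0.025903630307957153
```

The key lies on the apron at about (35, 48) mm in the press frame, clear of the slot. I'll back the hook off 3 mm and lift.

```bash
python3 -m jog '[[0,0,-0.006,0],[0,0,-0.006,0],[0,-0.03,-0.006,0],[0,-0.07,-0.006,0],[0,-0.11,-0.006,0],[0,-0.15,-0.006,0],[0,-0.16,-0.006,0],[0,-0.16,-0.006,0]]'; python3 go.py .4734 .1819 .153 .1132; python3 - <<'E'
from h import *
cv2.imwrite("pics/s9.png",cv2.resize(r.capture("side")[130:330,120:370],None,fx=3,fy=3))
E
```

```text
time: 10.15
tool_pos: [0.6138, 0.0786, 0.1675]
orientation: [-0.706, 0.706, 0.041, -0.041]
ft_force: [-1.0, -0.5, -2.4]
opening: 0.211
axes [[0.993, -0.0, -0.116], [0.116, -0.0, 0.993], [-0.0, -1.0, -0.0]]
grasp [0.6138 0.0786 0.1615] toolx yaw 0.1167 t 10.15 op 0.211 F [-1.  -0.5 -2.4] j6 -0.03
row [-0.2547, 0.017, 0.2378, 0.0011]
```

View pics/s9.png

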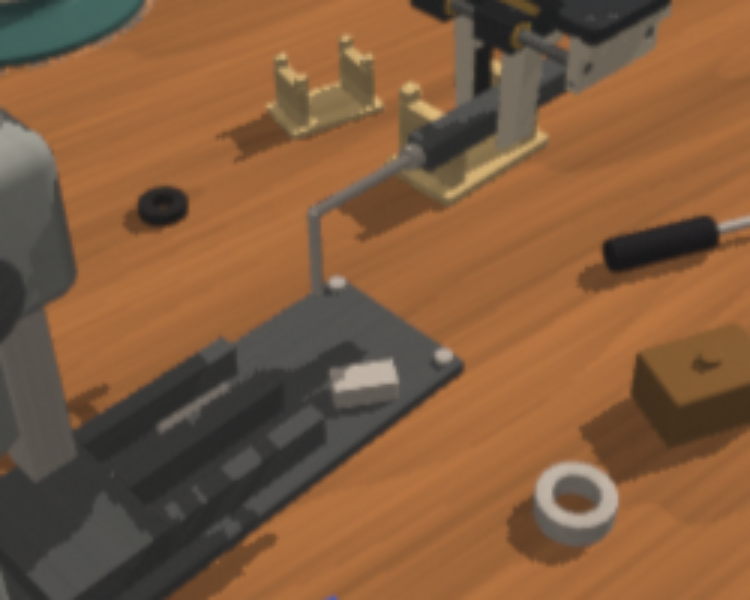

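```bash
python3 -m jog '[[-0.03,0,0.028,0],[-0.07,0,0.066,0],[-0.11,0.005,0.103,0],[-0.15,0.01,0.14,0],[-0.19,0.015,0.178,0],[-0.225,0.017,0.21,0.001],[-0.245,0.017,0.229,0.001],[-0.255,0.017,0.238,0.001],[-0.255,0.017,0.238,0.001],[-0.255,0.017,0.238,0.001],[-0.255,0.017,0.238,0.001]]'; python3 go.py .4734 .1819 .0737 .1132; python3 - <<'E'
from tip import *
t,b=tip(); print(t)
cs=r.calibration("side");print(proj(cs,t),proj(cs,b))
cv2.imwrite("pics/s10.png",cv2.resize(r.capture("side")[80:280,150:400],None,fx=3,fy=3)); cv2.imwrite("pics/w10.png",r.capture("wrist"))
E
```

```text
time: 11.3
tool_pos: [0.4734, 0.1815, 0.1578]
orientation: [-0.706, 0.706, 0.039, -0.041]
ft_force: [-0.6, 0.3, -2.6]
opening: 0.211
axes [[0.994, -0.002, -0.113], [0.113, -0.001, 0.994], [-0.002, -1.0, -0.001]]
grasp [0.4734 0.1815 0.1518] toolx yaw 0.113 t 11.3 op 0.211 F [-0.6  0.3 -2.6] j6 0.2
row [0.0004, 0.1563, 0.0008, -0.0001]
[0.48983559 0.03543455 0.09072083]
[227.3622545  175.61006371] [226.43666918 150.80238516]
```

View pics/s10.png

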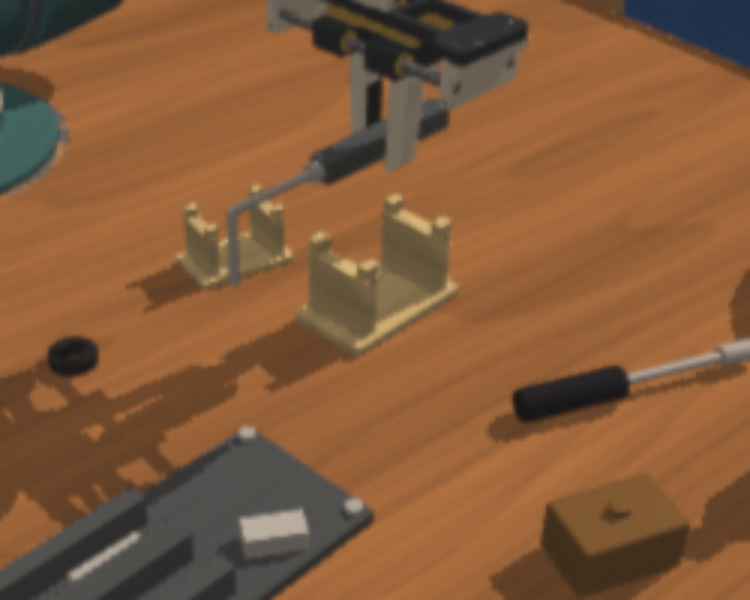

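View pics/w10.png

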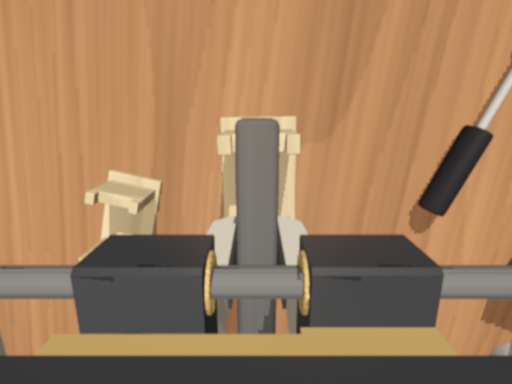

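The pick has the same pose it had just after the lift: its hook is at the same pixel (234,284) and it is centred on the rest. I'll lower it into the notches.

```bash
python3 -m jog '[[0,0.04,0,0],[0,0.08,0,0],[0,0.11,0,0],[0,0.135,0.001,0],[0,0.148,0.001,0],[0,0.154,0.001,0],[0,0.157,0.001,0],[0,0.157,0.001,0]]'; python3 go.py .4734 .1819 .0732 .1132
```

```text
time: 12.2
tool_pos: [0.4733, 0.1821, 0.0797]
orientation: [-0.706, 0.706, 0.039, -0.041]
ft_force: [-0.3, -0.4, -2.4]
opening: 0.213
axes [[0.994, -0.002, -0.113], [0.113, -0.001, 0.994], [-0.002, -1.0, -0.0]]
grasp [0.4733 0.1821 0.0737] toolx yaw 0.113 t 12.2 op 0.213 F [-0.3 -0.4 -2.4] j6 0.2
row [0.0002, 0.0011, -0.0004, -0.0001]
```

Weight is still on the wrist (-2.4 N). I'll ease down another 1 mm, then release.

```bash
python3 -m jog '[[0,0.001,0,0],[0,0.002,0,0],[0,0.002,0,0],[0,0.002,0,0]]'; python3 -m jog '[[0,0,0,0],[0,0,0,0],[0,0,0,0],[0,0,0,0],[0,0,0,0],[0,0,0,0],[0,0,0,0],[0,0,0,0],[0,0,0,0],[0,0,0,0],[0,0,0,0],[0,0,0,0]]' 0; python3 go.py .4734 .1819 .0732 .1132
```

```text
time: 12.6
tool_pos: [0.4735, 0.1822, 0.0792]
orientation: [-0.706, 0.706, 0.04, -0.04]
ft_force: [-0.9, -0.1, 1.7]
opening: 0.208
time: 13.8
tool_pos: [0.4735, 0.1822, 0.0792]
orientation: [-0.706, 0.706, 0.04, -0.04]
ft_force: [0.2, 0.1, -0.2]
opening: 0.5
axes [[0.994, -0.001, -0.113], [0.113, -0.0, 0.994], [-0.001, -1.0, -0.0]]
grasp [0.4735 0.1822 0.0732] toolx yaw 0.113 t 13.8 op 0.5 F [ 0.2  0.1 -0.2] j6 0.2
row [-0.0003, -0.0001, -0.0006, -0.0001]
```

```bash
python3 -m jog '[[0,-0.03,0,0],[0,-0.08,0,0],[0,-0.15,0,0],[0,-0.22,0,0],[0,-0.29,0.02,0],[0,-0.3,0.1,0],[0,-0.3,0.19,0],[0,-0.3,0.28,0],[0,-0.3,0.36,0],[0,-0.3,0.4,0],[0,-0.3,0.4,0],[0,-0.3,0.4,0]]'; python3 -m jog '[[0,0,0,0],[0,0,0,0],[0,0,0,0]]'; python3 - <<'E'
from h import *
cv2.imwrite("pics/s11.png",cv2.resize(r.capture("side")[130:350,100:310],None,fx=2.7,fy=2.7,interpolation=cv2.INTER_CUBIC)); cv2.imwrite("pics/t11.png",cv2.resize(r.capture("top")[130:295,155:355],None,fx=4,fy=3.6))
E
```

```text
time: 15.0
tool_pos: [0.4511, 0.3805, 0.2296]
orientation: [-0.706, 0.706, 0.04, -0.04]
ft_force: [-0.5, -0.5, -0.8]
opening: 0.501
time: 15.3
tool_pos: [0.4515, 0.3797, 0.2299]
orientation: [-0.706, 0.706, 0.04, -0.04]
ft_force: [0.5, 0.6, -0.5]
opening: 0.499
```

View pics/s11.png

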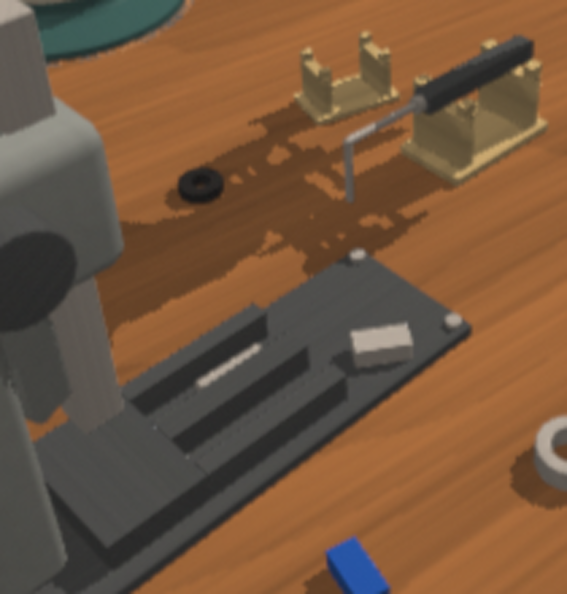

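View pics/t11.png

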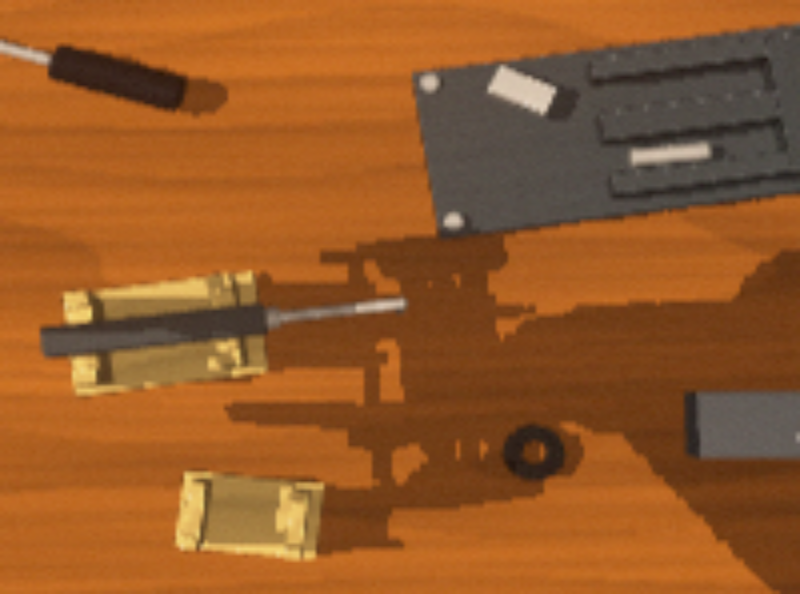

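```bash
python3 - <<'E'
from h import *
ct=r.calibration("top"); p=np.array([.61068,-.0927]);a=.1155
k=ray(ct,155+523/4,130+91/3.6,.028);d=k[:2]-p;c,s=np.cos(a),np.sin(a)
print(k,c*d[0]+s*d[1],-s*d[0]+c*d[1])
r.finish_job()
E
```

```text
[ 0.63927402 -0.04443307  0.028     ] 0.03396595351281493 0.044650070071669636
the job is handed in; nothing more can be done
```

The job is done and handed in at about 15 s of the 51 s allowed; the interface gives no verdict. I took the pick from the larger rest, lowered its hook into the slot behind the bright key and dragged the key out onto the apron. Then I laid the pick back in its rest, released it and moved the arm clear.

**Last checks:**
- **Key:** the centre is 45–48 mm past the mouths and 34–35 mm off the middle line, from the top and side cameras. It lies flat on the apron, turned some 30–40° after leaving the slot. The fingers stayed well away from it.
- **Dowel:** it looks unmoved in both fixed cameras, though I judged this by eye and did not measure it.
- **Pick:** it sits in both notches with the hook to its original side and looks the same as at the start in both cameras. I let go within 1 mm of where I had gripped it.
- **Disagreements:** none of the final checks failed. One slot-end corner I had misread was out by 7 px in the press fit, so I gave it little weight.

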